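# Run the soldering turntable and park it on its index

## Robot

A 6-joint arm with a two-finger parallel gripper is mounted at the origin on the work surface. World frame = base frame: x ahead of the robot, y to its left, z up, the work surface at z = 0. Lengths are in m, angles in degrees, forces in N, time in s.
With the tool pointing down it reaches from about 0.375 to 0.9 m from the base axis. Payload 3.1 kg.
Tool frame: the origin (TCP) lies at the very end of the fingers, on their centre line; the grasp point (between the pads) lies 19 mm behind it (bot.tcp_to_grasp is the distance from the TCP to the grasp point, in m); z points along the fingers, y is the line along which they close (so a half turn about z gives the same grasp; the last joint's range is limited). The gripper opens to 87 mm and grips with 3 to 60 N. Pads are 19 mm wide; open, the fingers measure 117 mm over their backs; the gripper's body (75 mm by 190 mm) begins 51 mm behind the grasp point.
Start: joints at [53.256, 30.224, 82.088, -0, 67.689, -10.227], TCP at [0.279, 0.559, 0.223] pointing down, gripper open.
Joint ranges: [-176.69, 176.69], [-43.24, 126.21], [12.49, 139.97], [-82, 262], [0, 151.66], [-163.58, 163.58]. Speed limits (degrees/s): [159.86, 159.86, 180, 180, 180, 180].

## Interface

Orientations are given as a 3x3 rotation matrix whose columns are the frame's x, y, z axes.
In Python, from rig import telemetry, capture, camera_info, job, bot gives the robot as it stands. The module is installed in compiled form; this text tells all that it offers.
- The arm moves only by the tool carry_out, never from a script. Its argument "deltas" is a list that holds one entry, the list of rows, each a list of 7 numbers: the shift along the tool's x, y, z scaled (see below), then the turn, a rotation vector about the tool's x, y, z scaled (see below), then the closure, from -1 (fully open) to 1 (shut). In form: [[[dx, dy, dz, ax, ay, az, claw], ...]]. A call has exactly 10 rows; each row is the pose to reach, as a shift and turn from the pose commanded when the call began, along the tool's axes at that moment, turning the shorter way round; what a row does not reach only later rows make up. The controller multiplies each number of a shift by 15 cm and each number of a turn by 360 degrees. A row lasts 1/12 s, in which the tool goes at most 41.7 mm and 7.16 degrees, less where a joint would pass 70% of its speed; a pose out of reach is approached as far as the arm can. A call with a number of a shift or a turn outside -1 to 1 is refused whole. A call with a gripper value outside its range is refused whole. The fingers move at their own pace and stop on an object; the grip force is fixed at half the most. Time passes only in rows, so rows that repeat a pose let the fingers close, or fill a call up. It gives the time, the measured TCP pose, the force, the opening and the grip force at its end, in the units of the state.
- telemetry.read_state(): the state, without advancing time (a new reading comes with each control period).
- capture(name): name is "scene" or "top"; returns the picture (400x640x3 uint8, red, green, blue); there is no depth.
- camera_info(name): a dict with "mtx" (3x3 intrinsics, pixels), "cam_to_world" (4x4, takes a point from camera to world coordinates). Camera axes: x right, y down, z forward; pixel columns grow to the right and rows downward; lengths in m; the calibration is good to about 2 mm. A picture is of the moment at which its call begins. camera_info takes no time and is no camera call.
- job.hand_in(): hands the job in; it is judged then, once.
The state is a dict: "time_s": time; "joint_positions": joint angles; "qvel": joint speeds; "tau": joint torques, N m; "position": TCP position; "tcp_rot": TCP orientation; "force": force on the tool from outside, world axes, zero at the start; "moment": the same for the moment, N m; "opening": opening from 0.0 (shut) to 1.0 (fully open); "grasp_force": force on a finger pad.
Only numpy, scipy, OpenCV 4.12 (cv2) and the standard library are available. Lean on these libraries where they do the work, as an engineer would, in place of code of your own. Each camera call takes 0.05 s, during which the arm holds its last target. There are 200 camera calls.

## Task

Crank the jeweller's soldering turntable anticlockwise (seen from above) by its upright handle until the pan runs at about 17 turns a minute, and keep the pan within 3 turns a minute of that for six seconds without ever letting it pass 25 turns a minute. Then bring the pan to a standstill with its lug pointing at the index post, and let go of the handle. The drive between crank and pan slips, so go by the pan, not the crank; never touch the pan itself, and leave the jar, the tin and the clip stand where they are.

Things in the scene. Friction and masses are not known exactly. Their poses are not given: they have to be found in the camera images.
- turntable: Fixed base of the soldering turntable, placed and turned differently each time: closed grey drum 241 mm across, 34 mm high. Origin on the vertical turning axis at bench level, z up, x towards the index post: a steel pin 14 mm thick, 73 mm tall, 142 mm from the axis, on a flat tongue 30 mm wide, with a small finger pointing inward.
- index (a point): Where the lug's tip must stop: the point 83 mm from the axis on the line to the index post, 74 mm above the bench; fixed on the base.
- lug_tip (a point): Tip of the only lug on the pan's rim, 83 mm from the axis, 74 mm above the bench; turns with the pan. Its x axis points outward along the lug. The lug is 22 mm wide, 14 mm high and stands 9 mm out from the pan's edge.
- pan: Dark steel pan that turns: solid disc 148 mm across, 30 mm thick, its top 88 mm above the bench; origin on the turning axis, 16 mm above the bench, x towards the lug. Fixed on it: a white soldering board 78 x 48 x 10 mm with a small brass ring (top 103 mm above the bench), its long side along the lug, centred 12 mm behind the axis, and a bright steel rib that runs to the lug.
- rotor (a joint): Angle of the pan, rad, growing anticlockwise seen from above, unlimited (counts on over full turns); multiples of 2 pi are on the index. Pan 4.1 kg with a 4.1 kg flywheel in the drum: inertia about 0.035 kg m2 together (true value 0.7 to 1.4 times that). A dry drag brake in the drum: about 0.028 N m at any speed (0.35 to 1.9 times that, new each time), plus 0.003 N m per rad/s.
- crank: Crank arm, steel bar 20 mm wide under the pan (46 to 58 mm above the bench), origin on the turning axis, x towards the handle. 0.17 kg with the handle, no limit, no spring. It drives the pan only by a slipping fluid drive: about 0.036 N m per rad/s of crank speed minus pan speed. In steady running it turns some 0.4 to 1.8 rad/s faster than the pan, depending on the drag.
- grip: The crank's handle: dark wooden upright cylinder, 22 mm in diameter, from 61 to 149 mm above the bench, 100 mm from the turning axis; origin at the centre of its lower end. It spins freely on its pin, so the gripper need not turn while cranking.
- grip_mid (a point): Point to pinch on the handle, on its axis, 128 mm above the bench (21 mm below its top). The fingers must stay above the pan and what it carries: keep their tips higher than 105 mm over the bench.
- flux_jar: Bystander: amber glass jar, 60 mm across, 75 mm tall, origin under its centre.
- tin: Bystander: flat red tin with a steel lid, 92 x 62 x 28 mm, origin under its centre.
- third_hand: Bystander: clip stand, black foot 90 x 50 mm with a post and a steel cross bar 160 mm long at 86 mm height (along its y), origin under its centre.

How it is judged:
By the outcome, as a careful person would: the job done as asked, in the order asked, and still so for the second after the job is handed in, with the robot touching nothing.
It also fails if it takes over 64 s, if anything falls off the work surface, if the arm or the gripper's body presses on something with over 40 N, if the wrist force passes 120 N, or if a joint passes its speed limit or range.

## Working session

There is one attempt and no reset: what is moved stays moved. The work goes in short steps, Python scripts to look and compute and a tool call to move; the robot and the scene stay as the last step left them, time stands still between calls to the robot, and variables do not carry over. Pictures are saved under pics/ and viewed, at most 10 in all, crops included, and the job is handed in when it is done.

Besides the shell and the picture viewer there is one more tool, called after "Emit:" by a JSON object that holds its "method" and its "body". carry_out: Moves the arm, as the interface text tells. Its arguments: {"type":"object","properties":{"deltas":{"type":"array","items":{"type":"array","items":{"type":"array","items":{"type":"number"}}}}},"required":["deltas"]}

```bash
mkdir -p pics; ls; python3 - <<'E'
from rig import telemetry,capture,camera_info,bot
import cv2,numpy as np
np.set_printoptions(precision=4,suppress=True)
for n in("scene","top"):
    cv2.imwrite(f"pics/{n}0.png",capture(n)[:,:,::-1]); c=camera_info(n); print(n,c["mtx"],c["cam_to_world"])
s=telemetry.read_state(); print(s); print(bot.tcp_to_grasp)
E
```

```text
pics
scene [[406.5194   0.     320.2357]
 [  0.     406.5194 197.7115]
 [  0.       0.       1.    ]] [[ 0.6348  0.6376 -0.4365  1.1428]
 [ 0.7726 -0.5239  0.3586 -0.4343]
 [-0.     -0.5649 -0.8252  1.0702]
 [ 0.      0.      0.      1.    ]]
top [[459.9954   0.     316.2761]
 [  0.     459.9954 200.8293]
 [  0.       0.       1.    ]] [[ 0.0088 -0.9819  0.1891  0.3306]
 [-0.9999 -0.01   -0.0051 -0.0054]
 [ 0.0069 -0.189  -0.9819  1.5835]
 [ 0.      0.      0.      1.    ]]
{'time_s': 0.1, 'joint_positions': array([ 53.2542,  30.2732,  82.1486,  -0.0011,  67.6883, -10.2266]), 'qvel': array([-0.0495, -0.0929, -0.0709,  0.0067, -0.0048, -0.0015]), 'tau': array([  0.0003, -44.0983, -17.7153,   0.0636,   0.0533,  -0.    ]), 'position': array([0.2786, 0.5587, 0.2217]), 'tcp_rot': array([[-0.8948,  0.4465, -0.0011],
       [ 0.4465,  0.8948, -0.0015],
       [ 0.0003, -0.0019, -1.    ]]), 'force': array([-0.7123, -0.2652, -0.1153]), 'moment': array([0.0145, 0.017 , 0.0263]), 'grasp_force': 0.0, 'opening': 0.9956650023079262}
0.0187
```

View pics/scene0.png

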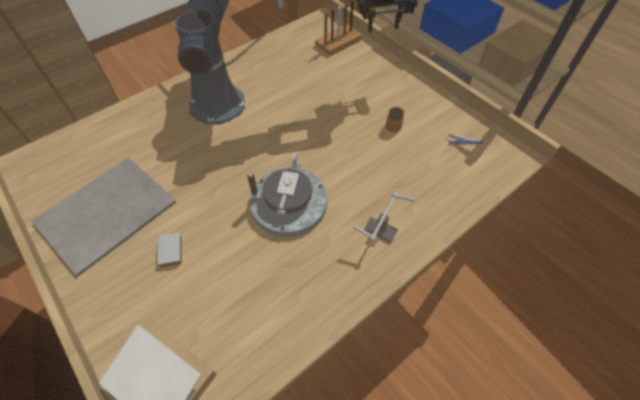

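View pics/top0.png

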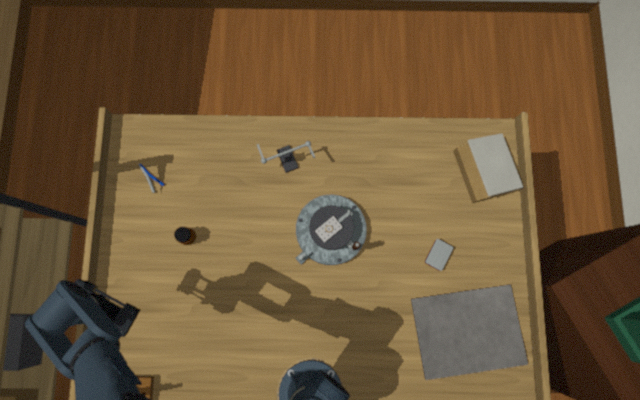

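Both views show the turntable: top view drum centre ≈(332,230), index post ≈(303,258), handle ≈(355,245), lug ≈(350,212). Scene view: handle ≈(252,183), post ≈(294,160). I'll zoom in and project rays.

```bash
cat > h.py <<'E'
import numpy as np,cv2
from rig import telemetry,capture,camera_info,job,bot
np.set_printoptions(precision=4,suppress=True)
CI={n:camera_info(n) for n in("scene","top")}
def ray(n,u,v,z):
    c=CI[n];M=c["cam_to_world"];d=M[:3,:3]@np.linalg.solve(c["mtx"],[u,v,1.]);o=M[:3,3]
    return (o+d*(z-o[2])/d[2])
def proj(n,p):
    c=CI[n];M=c["cam_to_world"];q=c["mtx"]@(M[:3,:3].T@(np.asarray(p)-M[:3,3]));return q[:2]/q[2]
E
python3 - <<'E'
from h import *
t=cv2.imread("pics/top0.png")[185:275,285:385]; s=cv2.imread("pics/scene0.png")[145:245,235:335]
a=cv2.resize(t,None,fx=4,fy=4,interpolation=cv2.INTER_CUBIC);b=cv2.resize(s,None,fx=4,fy=4,interpolation=cv2.INTER_CUBIC)
o=np.zeros((400,800,3),np.uint8);o[:360,:400]=a;o[:,400:]=b;cv2.imwrite("pics/z.png",o)
# drum: saturation mask (grey vs. wood)
f=cv2.imread("pics/top0.png");h=cv2.cvtColor(f,cv2.COLOR_BGR2HSV)
m=((h[...,1]<70)).astype(np.uint8);m[:190]=0;m[270:]=0;m[:,:290]=0;m[:,375:]=0
cs,_=cv2.findContours(m,cv2.RETR_EXTERNAL,cv2.CHAIN_APPROX_NONE);c=max(cs,key=cv2.contourArea)
(u,v),r=cv2.minEnclosingCircle(c);print(u,v,r,cv2.fitEllipse(c),ray("top",u,v,.034))
E
```

```text
327.122802734375 232.877197265625 40.63297653198242 ((329.8250732421875, 230.19189453125), (69.0057144165039, 74.8812255859375), 47.25059127807617) [ 0.5189 -0.0511  0.034 ]
```

View pics/z.png

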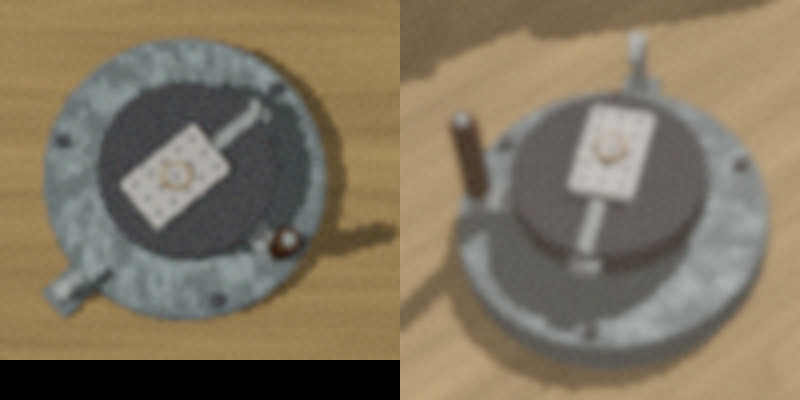

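Crop: handle top at top-view px (356,245), scene px (250.5,175); post top scene (294,154.5); lug tip top (350.5,212), scene (281,212); drum centre top ≈(331.5,230).

```bash
python3 - <<'E'
from h import *
f=cv2.imread("pics/top0.png");h=cv2.cvtColor(f,cv2.COLOR_BGR2HSV)
# pan dark disc & board in both
for n,box in(("top",(310,205,362,256)),("scene",(255,160,322,225))):
    f=cv2.imread(f"pics/{n}0.png");x0,y0,x1,y1=box
    g=cv2.cvtColor(f,cv2.COLOR_BGR2GRAY)
    hsv=cv2.cvtColor(f,cv2.COLOR_BGR2HSV)
    m=np.zeros_like(g);m[y0:y1,x0:x1]=((g>140)&(hsv[...,1]<45))[y0:y1,x0:x1]
    cs,_=cv2.findContours(m,cv2.RETR_EXTERNAL,cv2.CHAIN_APPROX_NONE);c=max(cs,key=cv2.contourArea)
    r=cv2.minAreaRect(c);print(n,"board",r,cv2.contourArea(c),ray(n,*r[0],.098))
f=cv2.imread("pics/top0.png");h=cv2.cvtColor(f,cv2.COLOR_BGR2HSV)
m=(h[...,1]<70).astype(np.uint8);m[:190]=0;m[270:]=0;m[:,:290]=0;m[:,375:]=0
m=cv2.morphologyEx(cv2.morphologyEx(m,cv2.MORPH_CLOSE,np.ones((15,15))),cv2.MORPH_OPEN,cv2.getStructuringElement(2,(31,31)))
cs,_=cv2.findContours(m,0,1);c=max(cs,key=cv2.contourArea);e=cv2.fitEllipse(c);print(e,ray("top",*e[0],.034))
print("drum eye",ray("top",331.5,230,.034),"pan eye",ray("top",331.7,227.5,.088), ray("scene",235+209/4,145+180/4,.088))
print("handle",ray("top",356.2,245,.149),ray("scene",250.5,174.3,.149))
print("post",ray("top",303,257,.073),ray("scene",294,154,.073))
print("lug",ray("top",350.5,212,.078),ray("scene",281.2,211.5,.078))
E
```

```text
top board ((328.256103515625, 228.69515991210938), (14.211813926696777, 23.582239151000977), 51.34019088745117) 307.0 [ 0.5248 -0.0528  0.098 ]
scene board ((310.2191467285156, 200.29754638671875), (27.247316360473633, 56.0362548828125), 14.534454345703125) 486.5 [ 0.6172 -0.0399  0.098 ]
((330.1637878417969, 229.80804443359375), (69.54920196533203, 72.73696899414062), 48.02724838256836) [ 0.5295 -0.0613  0.034 ]
drum eye [ 0.5288 -0.0659  0.034 ] pan eye [ 0.5302 -0.0644  0.088 ] [ 0.5398 -0.0655  0.088 ]
handle [ 0.4678 -0.1386  0.149 ] [ 0.4663 -0.1365  0.149 ]
post [0.4342 0.0286 0.073 ] [0.4306 0.0419 0.073 ]
lug [ 0.5839 -0.1271  0.078 ] [ 0.5837 -0.121   0.078 ]
```

```bash
cat >> h.py <<'E'
import json,os
P="cmd.json"
def load(): return json.load(open(P)) if os.path.exists(P) else dict(p=[.279,.559,.223],psi=153.48)
def plan(pts,psis,claw,save=True):
    """pts: 10 world xyz; psis: 10 tool-x angles (deg, tool down); prints rows"""
    s=load();a=np.radians(s["psi"]);R=np.array([[np.cos(a),np.sin(a),0],[np.sin(a),-np.cos(a),0],[0,0,-1]])
    d=np.round((np.asarray(pts)-s["p"])@R/.15,3);t=np.round((s["psi"]-np.asarray(psis))/360,3)
    assert abs(d).max()<=1,abs(d).max()
    print("[["+",".join("[%g,%g,%g,0,0,%g,%g]"%(*(x+0.),y+0.,claw) for x,y in zip(d,t))+"]]")
    s["p"]=list(R@d[-1]*.15+s["p"]);s["psi"]-=t[-1]*360
    if save: json.dump(s,open(P,"w"))
    return d
def line(goal,claw=-1,n=10,psi=None):
    s=load();k=np.minimum(np.arange(1,11)/n,1)[:,None]
    return plan(np.array(s["p"])+k*(np.array(goal)-s["p"]),s["psi"]+k[:,0]*((psi or s["psi"])-s["psi"]),claw)
E
python3 - <<'E'
from h import *
a=np.array([.279,.559,.223]);b=np.array([.4667,-.138,.175])
for k in(.25,.5,.75,1): line(a+k*(b-a))
line([.4667,-.138,.109],n=8)
E
```

```text
[[[-0.08,-0.09,0.008,0,0,0,-1],[-0.16,-0.18,0.016,0,0,0,-1],[-0.24,-0.27,0.024,0,0,0,-1],[-0.319,-0.36,0.032,0,0,0,-1],[-0.399,-0.45,0.04,0,0,0,-1],[-0.479,-0.54,0.048,0,0,0,-1],[-0.559,-0.63,0.056,0,0,0,-1],[-0.639,-0.72,0.064,0,0,0,-1],[-0.719,-0.81,0.072,0,0,0,-1],[-0.799,-0.9,0.08,0,0,0,-1]]]
[[[-0.08,-0.09,0.008,0,0,0,-1],[-0.16,-0.18,0.016,0,0,0,-1],[-0.239,-0.27,0.024,0,0,0,-1],[-0.319,-0.36,0.032,0,0,0,-1],[-0.399,-0.45,0.04,0,0,0,-1],[-0.479,-0.54,0.048,0,0,0,-1],[-0.559,-0.63,0.056,0,0,0,-1],[-0.639,-0.72,0.064,0,0,0,-1],[-0.718,-0.81,0.072,0,0,0,-1],[-0.798,-0.9,0.08,0,0,0,-1]]]
[[[-0.08,-0.09,0.008,0,0,0,-1],[-0.16,-0.18,0.016,0,0,0,-1],[-0.24,-0.27,0.024,0,0,0,-1],[-0.32,-0.36,0.032,0,0,0,-1],[-0.399,-0.45,0.04,0,0,0,-1],[-0.479,-0.54,0.048,0,0,0,-1],[-0.559,-0.629,0.056,0,0,0,-1],[-0.639,-0.719,0.064,0,0,0,-1],[-0.719,-0.809,0.072,0,0,0,-1],[-0.799,-0.899,0.08,0,0,0,-1]]]
[[[-0.08,-0.09,0.008,0,0,0,-1],[-0.16,-0.18,0.016,0,0,0,-1],[-0.24,-0.27,0.024,0,0,0,-1],[-0.319,-0.36,0.032,0,0,0,-1],[-0.399,-0.45,0.04,0,0,0,-1],[-0.479,-0.54,0.048,0,0,0,-1],[-0.559,-0.63,0.056,0,0,0,-1],[-0.639,-0.72,0.064,0,0,0,-1],[-0.719,-0.81,0.072,0,0,0,-1],[-0.798,-0.9,0.08,0,0,0,-1]]]
[[[0,0,0.055,0,0,0,-1],[0,0,0.11,0,0,0,-1],[0,0,0.165,0,0,0,-1],[0,0,0.22,0,0,0,-1],[0,0,0.275,0,0,0,-1],[0,0,0.33,0,0,0,-1],[0,0,0.385,0,0,0,-1],[0,0,0.44,0,0,0,-1],[0,0,0.44,0,0,0,-1],[0,0,0.44,0,0,0,-1]]]
```

Emit:
{"method": "carry_out", "body": {"deltas": [[[-0.08,-0.09,0.008,0,0,0,-1],[-0.16,-0.18,0.016,0,0,0,-1],[-0.24,-0.27,0.024,0,0,0,-1],[-0.319,-0.36,0.032,0,0,0,-1],[-0.399,-0.45,0.04,0,0,0,-1],[-0.479,-0.54,0.048,0,0,0,-1],[-0.559,-0.63,0.056,0,0,0,-1],[-0.639,-0.72,0.064,0,0,0,-1],[-0.719,-0.81,0.072,0,0,0,-1],[-0.799,-0.9,0.08,0,0,0,-1]]]}}

```text
time_s: 0.93
position: [0.3258, 0.3839, 0.2102]
tcp_rot: [[-0.895, 0.446, -0.001], [0.446, 0.895, -0.001], [0.0, -0.001, -1.0]]
force: [-0.1, -0.0, 0.3]
opening: 0.994
grasp_force: 0.0
```

Emit:
{"method": "carry_out", "body": {"deltas": [[[-0.08,-0.09,0.008,0,0,0,-1],[-0.16,-0.18,0.016,0,0,0,-1],[-0.239,-0.27,0.024,0,0,0,-1],[-0.319,-0.36,0.032,0,0,0,-1],[-0.399,-0.45,0.04,0,0,0,-1],[-0.479,-0.54,0.048,0,0,0,-1],[-0.559,-0.63,0.056,0,0,0,-1],[-0.639,-0.72,0.064,0,0,0,-1],[-0.718,-0.81,0.072,0,0,0,-1],[-0.798,-0.9,0.08,0,0,0,-1]]]}}

```text
time_s: 1.77
position: [0.3727, 0.2098, 0.1983]
tcp_rot: [[-0.895, 0.446, -0.001], [0.446, 0.895, -0.0], [0.0, -0.0, -1.0]]
force: [0.8, -0.2, 0.1]
opening: 1.001
grasp_force: 0.0
```

Emit:
{"method": "carry_out", "body": {"deltas": [[[-0.08,-0.09,0.008,0,0,0,-1],[-0.16,-0.18,0.016,0,0,0,-1],[-0.24,-0.27,0.024,0,0,0,-1],[-0.32,-0.36,0.032,0,0,0,-1],[-0.399,-0.45,0.04,0,0,0,-1],[-0.479,-0.54,0.048,0,0,0,-1],[-0.559,-0.629,0.056,0,0,0,-1],[-0.639,-0.719,0.064,0,0,0,-1],[-0.719,-0.809,0.072,0,0,0,-1],[-0.799,-0.899,0.08,0,0,0,-1]]]}}

```text
time_s: 2.6
position: [0.4197, 0.0357, 0.1863]
tcp_rot: [[-0.895, 0.447, -0.001], [0.447, 0.895, 0.0], [0.001, -0.0, -1.0]]
force: [-0.5, -0.1, -0.0]
opening: 1.002
grasp_force: 0.0
```

Emit:
{"method": "carry_out", "body": {"deltas": [[[-0.08,-0.09,0.008,0,0,0,-1],[-0.16,-0.18,0.016,0,0,0,-1],[-0.24,-0.27,0.024,0,0,0,-1],[-0.319,-0.36,0.032,0,0,0,-1],[-0.399,-0.45,0.04,0,0,0,-1],[-0.479,-0.54,0.048,0,0,0,-1],[-0.559,-0.63,0.056,0,0,0,-1],[-0.639,-0.72,0.064,0,0,0,-1],[-0.719,-0.81,0.072,0,0,0,-1],[-0.798,-0.9,0.08,0,0,0,-1]]]}}

```text
time_s: 3.43
position: [0.4666, -0.1385, 0.1742]
tcp_rot: [[-0.895, 0.447, -0.001], [0.447, 0.895, 0.0], [0.001, 0.0, -1.0]]
force: [1.1, 0.1, 0.4]
opening: 1.0
grasp_force: 0.0
```

```bash
python3 - <<'E'
from h import *
s=telemetry.read_state();print(s["time_s"],s["position"],s["tcp_rot"],s["joint_positions"],s["force"],load())
t=cv2.resize(capture("top")[170:290,265:405,::-1],None,fx=3,fy=3);q=cv2.resize(capture("scene")[105:245,215:345,::-1],None,fx=3,fy=3)
o=np.zeros((420,810,3),np.uint8);o[:360,:420]=t;o[:,420:]=q;cv2.imwrite("pics/a.png",o[:, :800])
E
```

```text
3.4333 [ 0.4666 -0.1385  0.1742] [[-0.8947  0.4466 -0.0006]
 [ 0.4466  0.8947  0.0004]
 [ 0.0008  0.0001 -1.    ]] [-29.7148  23.8288 104.4931   0.0031  51.7216 -93.1913] [1.0981 0.1077 0.3765] {'p': [0.4666398865163648, -0.13796922850878127, 0.10899999999999996], 'psi': 153.48}
```

View pics/a.png

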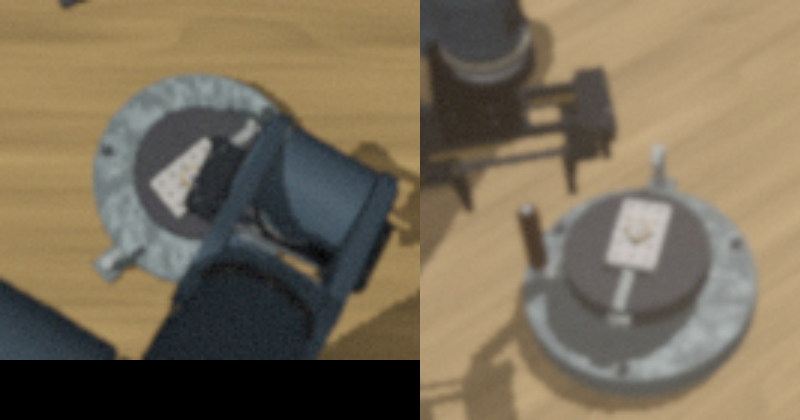

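Gripper sits over the handle (crop: fingertips (465,205) and (572,190), handle top (527,207)); the scene view stays free of the arm. Descend and close.

Emit:
{"method": "carry_out", "body": {"deltas": [[[0,0,0.055,0,0,0,-1],[0,0,0.11,0,0,0,-1],[0,0,0.165,0,0,0,-1],[0,0,0.22,0,0,0,-1],[0,0,0.275,0,0,0,-1],[0,0,0.33,0,0,0,-1],[0,0,0.385,0,0,0,-1],[0,0,0.44,0,0,0,-1],[0,0,0.44,0,0,0,1],[0,0,0.44,0,0,0,1]]]}}

```text
time_s: 4.37
position: [0.4664, -0.1375, 0.1079]
tcp_rot: [[-0.895, 0.446, -0.001], [0.446, 0.895, 0.001], [0.001, 0.0, -1.0]]
force: [0.4, 0.0, -0.5]
opening: 0.923
grasp_force: 0.0
```

Emit:
{"method": "carry_out", "body": {"deltas": [[[0,0,0,0,0,0,1],[0,0,0,0,0,0,1],[0,0,0,0,0,0,1],[0,0,0,0,0,0,1],[0,0,0,0,0,0,1],[0,0,0,0,0,0,1],[0,0,0,0,0,0,1],[0,0,0,0,0,0,1],[0,0,0,0,0,0,1],[0,0,0,0,0,0,1]]]}}

```text
time_s: 5.2
position: [0.4664, -0.138, 0.1086]
tcp_rot: [[-0.895, 0.446, -0.001], [0.446, 0.895, -0.0], [0.0, -0.001, -1.0]]
force: [-1.1, -2.4, 0.5]
opening: 0.242
grasp_force: 30.0
```

```bash
cat >> h.py <<'E'
AX=np.array([.531,-.063])
def pan(f=None,n="scene"):
    """lug direction (deg, world) from the white board: long axis by PCA, sign by the centroid behind the axis"""
    if f is None: f=capture(n)[:,:,::-1]
    h=cv2.cvtColor(f,cv2.COLOR_BGR2HSV);g=cv2.cvtColor(f,cv2.COLOR_BGR2GRAY)
    vs,us=np.nonzero((g>135)&(h[...,1]<60))
    q=np.array([ray(n,u,v,.098)[:2] for u,v in zip(us,vs) if abs(u-290)<70 and abs(v-195)<70 or n=="top"])-AX
    q=q[np.hypot(*q.T)<.058];c=np.median(q,0)
    for _ in range(5):
        q2=q[np.hypot(*(q-c).T)<.048];c=q2.mean(0)
    w,V=np.linalg.eigh(np.cov(q2.T));d=V[:,1];d=d if d@c<0 else -d
    return np.degrees(np.arctan2(d[1],d[0])),c,len(q2),np.sqrt(w)*12**.5
E
python3 - <<'E'
from h import *
print(pan(cv2.imread("pics/scene0.png")),pan(cv2.imread("pics/top0.png"),"top"))
s=telemetry.read_state();print(s["time_s"],s["position"],s["force"],s["moment"],s["opening"],s["grasp_force"])
E
```

```text
(np.float64(-50.05130478580547), array([-0.0062,  0.0106]), 383, array([0.0506, 0.0825])) (np.float64(-49.64154294889299), array([-0.0054,  0.0097]), 343, array([0.0467, 0.0789]))
5.2 [ 0.4664 -0.138   0.1086] [-1.0862 -2.3776  0.5302] [-0.2892  0.2812 -0.0741] 0.24182984104099997 30.000120990589494
```

```bash
cat >> h.py <<'E'
C=np.array([.532,-.0625])
def ex(th,psi):
    q=.1*np.array([np.cos(np.radians(th-psi)),np.sin(np.radians(th-psi))]).T
    return abs(q[1:]-q[0]).max()/.15
def crank(steps,nxt=130,claw=1):
    """steps: 10 crank increments in deg; nxt: crank angle expected in the next call (to choose the yaw for it)"""
    s=load();t0=s.get("th",229.0);th=t0+np.cumsum(steps)
    n=th[-1]+np.linspace(0,nxt,11)
    c=[p for p in np.arange(95,211,5.) if abs(p-s["psi"])<=62]
    e=np.array([ex(n,p) for p in c]);ok=[i for i in range(len(c)) if e[i]<max(.95,e.min()+.005)]
    psi=c[min(ok,key=lambda i:abs(c[i]-s["psi"]))]
    r=np.radians(th);pts=np.c_[C[0]+.1*np.cos(r),C[1]+.1*np.sin(r),np.full(10,.109)]
    d=plan(pts,s["psi"]+np.arange(1,11)/10*(psi-s["psi"]),claw)
    s=load();s["th"]=th[-1];json.dump(s,open(P,"w"));print("# th %.1f psi %.1f max %.3f next %.3f"%(th[-1],s["psi"],abs(d).max(),ex(n,s["psi"])))
E
cat > see.py <<'E'
from h import *
s=telemetry.read_state();a=pan()
L=json.load(open("log.json")) if os.path.exists("log.json") else []
L.append([s["time_s"],float(a[0])]);json.dump(L,open("log.json","w"))
print("t %.3f pan %.1f"%tuple(L[-1]),a[1:],"F",s["force"],s["position"])
if len(L)>1:
    dt=L[-1][0]-L[-2][0];d=(L[-1][1]-L[-2][1]+20)%360-20;print("mean rpm %.2f over %.2f s"%(d/6/dt,dt))
E
cat > fwd.py <<'E'
# pan model: phases of (duration, crank rad/s)
def sim(w,phases,k,J=.035,c=.036,b=.003,dt=.002):
    th=0
    for T,u in phases:
        for _ in range(round(T/dt)):
            a=(c*(u-w)-b*w)
            if w<=1e-3 and a<=.028*k: w=0;continue
            w+=dt*(a-.028*k)/J;w=max(w,0);th+=w*dt
    return w,th
E
python3 - <<'E'
from h import *
crank([2,4,6,8,9,9.5,9.5,9.5,9.5,9.5],97)
crank([9.7]*10,97)
crank([9.7]*10,120)
E
```

```text
[[[-0.021,-0.006,0,0,0,0,1],[-0.067,-0.015,0,0,0,-0.001,1],[-0.136,-0.021,0,0,0,-0.001,1],[-0.229,-0.019,0,0,0,-0.002,1],[-0.332,-0.001,0,0,0,-0.002,1],[-0.437,0.036,0,0,0,-0.003,1],[-0.533,0.089,0,0,0,-0.003,1],[-0.62,0.157,0,0,0,-0.003,1],[-0.694,0.239,0,0,0,-0.004,1],[-0.754,0.332,0,0,0,-0.004,1]]]
# th 305.5 psi 154.9 max 0.754 next 0.944
[[[-0.047,0.102,0,0,0,0,1],[-0.076,0.211,0,0,0,0,1],[-0.086,0.324,0,0,0,0,1],[-0.077,0.436,0,0,0,0,1],[-0.049,0.545,0,0,0,0,1],[-0.004,0.648,0,0,0,0,1],[0.059,0.742,0,0,0,0,1],[0.136,0.824,0,0,0,0,1],[0.226,0.892,0,0,0,0,1],[0.326,0.944,0,0,0,0,1]]]
# th 402.5 psi 154.9 max 0.944 next 0.897
[[[0.108,0.034,0,0,0,0,1],[0.22,0.049,0,0,0,0,1],[0.332,0.046,0,0,0,0,1],[0.443,0.023,0,0,0,0,1],[0.548,-0.018,0,0,0,0,1],[0.645,-0.076,0,0,0,0,1],[0.73,-0.149,0,0,0,0,1],[0.802,-0.236,0,0,0,0,1],[0.858,-0.334,0,0,0,0,1],[0.897,-0.439,0,0,0,0,1]]]
# th 499.5 psi 154.9 max 0.897 next 0.843
```

Emit:
{"method": "carry_out", "body": {"deltas": [[[-0.021,-0.006,0,0,0,0,1],[-0.067,-0.015,0,0,0,-0.001,1],[-0.136,-0.021,0,0,0,-0.001,1],[-0.229,-0.019,0,0,0,-0.002,1],[-0.332,-0.001,0,0,0,-0.002,1],[-0.437,0.036,0,0,0,-0.003,1],[-0.533,0.089,0,0,0,-0.003,1],[-0.62,0.157,0,0,0,-0.003,1],[-0.694,0.239,0,0,0,-0.004,1],[-0.754,0.332,0,0,0,-0.004,1]]]}}

```text
time_s: 6.03
position: [0.59, -0.1417, 0.1084]
tcp_rot: [[-0.905, 0.425, -0.004], [0.425, 0.905, 0.004], [0.005, 0.002, -1.0]]
force: [-5.6, 5.9, 6.1]
opening: 0.242
grasp_force: 30.0
```

```bash
python3 see.py
```

```text
t 6.033 pan -28.3 (array([-0.0092,  0.0233]), 100, array([0.0242, 0.0835])) F [-5.5728  5.9308  6.0642] [ 0.59   -0.1417  0.1084]
```

```bash
sed -i 's/;a=pan()$/;A=[pan()]\nif A[0][2]<330: A.append(pan(n="top"));print([(round(float(x[0]),1),x[2]) for x in A])\na=max(A,key=lambda x:x[2])/' see.py; head -5 see.py
```

```text
from h import *
s=telemetry.read_state();A=[pan()]
if A[0][2]<330: A.append(pan(n="top"));print([(round(float(x[0]),1),x[2]) for x in A])
a=max(A,key=lambda x:x[2])
L=json.load(open("log.json")) if os.path.exists("log.json") else []
```

Emit:
{"method": "carry_out", "body": {"deltas": [[[-0.047,0.102,0,0,0,0,1],[-0.076,0.211,0,0,0,0,1],[-0.086,0.324,0,0,0,0,1],[-0.077,0.436,0,0,0,0,1],[-0.049,0.545,0,0,0,0,1],[-0.004,0.648,0,0,0,0,1],[0.059,0.742,0,0,0,0,1],[0.136,0.824,0,0,0,0,1],[0.226,0.892,0,0,0,0,1],[0.326,0.944,0,0,0,0,1]]]}}

```text
time_s: 6.92
position: [0.6054, 0.0053, 0.1085]
tcp_rot: [[-0.906, 0.423, -0.002], [0.423, 0.906, -0.001], [0.001, -0.002, -1.0]]
force: [-4.1, -3.6, 2.8]
opening: 0.244
grasp_force: 30.0
```

```bash
python3 see.py
```

```text
t 6.917 pan 5.2 (array([-0.0121, -0.0034]), 355, array([0.0481, 0.0853])) F [-4.1316 -3.6141  2.7732] [0.6054 0.0053 0.1085]
mean rpm 6.33 over 0.88 s
```

Emit:
{"method": "carry_out", "body": {"deltas": [[[0.108,0.034,0,0,0,0,1],[0.22,0.049,0,0,0,0,1],[0.332,0.046,0,0,0,0,1],[0.443,0.023,0,0,0,0,1],[0.548,-0.018,0,0,0,0,1],[0.645,-0.076,0,0,0,0,1],[0.73,-0.149,0,0,0,0,1],[0.802,-0.236,0,0,0,0,1],[0.858,-0.334,0,0,0,0,1],[0.897,-0.439,0,0,0,0,1]]]}}

```text
time_s: 7.8
position: [0.4543, 0.0039, 0.1085]
tcp_rot: [[-0.906, 0.424, -0.003], [0.423, 0.906, 0.002], [0.004, 0.001, -1.0]]
force: [-3.2, 1.3, 3.5]
opening: 0.246
grasp_force: 30.0
```

```bash
python3 see.py; python3 - <<'E'
from h import *
cv2.imwrite("pics/b.png",cv2.resize(capture("scene")[120:260,200:380,::-1],None,fx=4,fy=4))
E
```

```text
t 7.800 pan 76.0 (array([-0.    , -0.0081]), 372, array([0.0486, 0.0808])) F [-3.2031  1.3104  3.4935] [0.4543 0.0039 0.1085]
mean rpm 13.36 over 0.88 s
```

View pics/b.png

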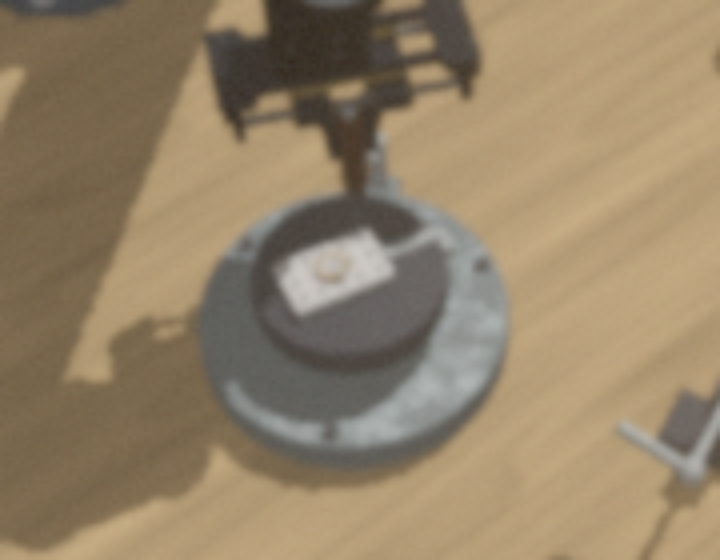

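Pan lug points at ~76°, gripper holding the handle at crank angle ~139°, nothing disturbed. Fit the drag.

```bash
cat > fit.py <<'E'
from fwd import *
import numpy as np
r=np.radians;P=[(1/12,r(x)*12) for x in[2,4,6,8,9,9.5,9.5,9.5,9.5,9.5]]+[(.05,0)]+[(1/12,r(9.7)*12)]*10+[(.05,0)]
Q=[(1/12,r(9.7)*12)]*10
E
python3 - <<'E'
from fit import *
for k in(.35,.5,.65,.8,1,1.2):
  for J in(.025,.03,.035,.04,.05):
    w,t=sim(0,P,k,J);w2,t2=sim(w,Q,k,J);print(k,J,"%.1f %.1f  end %.1f rpm"%(np.degrees(t),np.degrees(t2),w2*9.55), "<--" if abs(np.degrees(t2)-70.8)<3 and abs(np.degrees(t)-55)<4 else "")
E
python3 - <<'E'
from h import *
crank([10.8]*10,111)
crank([10.8]*10,111)
E
```

```text
0.35 0.025 88.0 69.6  end 14.7 rpm 
0.35 0.03 80.6 67.4  end 14.3 rpm 
0.35 0.035 74.2 64.9  end 13.9 rpm 
0.35 0.04 68.7 62.4  end 13.5 rpm 
0.35 0.05 59.7 57.5  end 12.6 rpm 
0.5 0.025 80.7 64.6  end 13.7 rpm 
0.5 0.03 73.9 62.5  end 13.3 rpm 
0.5 0.035 68.0 60.2  end 12.9 rpm 
0.5 0.04 62.9 57.8  end 12.5 rpm 
0.5 0.05 54.6 53.3  end 11.7 rpm 
0.65 0.025 73.8 59.6  end 12.7 rpm 
0.65 0.03 67.5 57.7  end 12.3 rpm 
0.65 0.035 62.1 55.5  end 12.0 rpm 
0.65 0.04 57.5 53.3  end 11.6 rpm 
0.65 0.05 49.9 49.1  end 10.8 rpm 
0.8 0.025 67.0 54.7  end 11.7 rpm 
0.8 0.03 61.3 52.8  end 11.4 rpm 
0.8 0.035 56.4 50.8  end 11.0 rpm 
0.8 0.04 52.1 48.8  end 10.7 rpm 
0.8 0.05 45.2 44.9  end 9.9 rpm 
1 0.025 58.0 48.0  end 10.3 rpm 
1 0.03 53.0 46.4  end 10.0 rpm 
1 0.035 48.7 44.6  end 9.7 rpm 
1 0.04 45.0 42.8  end 9.4 rpm 
1 0.05 39.0 39.3  end 8.8 rpm 
1.2 0.025 49.3 41.4  end 9.0 rpm 
1.2 0.03 45.0 40.0  end 8.7 rpm 
1.2 0.035 41.3 38.4  end 8.4 rpm 
1.2 0.04 38.2 36.8  end 8.1 rpm 
1.2 0.05 33.1 33.8  end 7.6 rpm 
[[[0.022,-0.124,0,0,0,0,1],[0.021,-0.249,0,0,0,0,1],[-0.005,-0.372,0,0,0,0,1],[-0.052,-0.488,0,0,0,0,1],[-0.121,-0.593,0,0,0,0,1],[-0.208,-0.684,0,0,0,0,1],[-0.311,-0.756,0,0,0,0,1],[-0.425,-0.808,0,0,0,0,1],[-0.547,-0.837,0,0,0,0,1],[-0.672,-0.844,0,0,0,0,1]]]
# th 607.5 psi 154.9 max 0.844 next 0.933
[[[-0.125,0.018,0,0,0,-0.006,1],[-0.243,0.058,0,0,0,-0.011,1],[-0.352,0.12,0,0,0,-0.017,1],[-0.448,0.202,0,0,0,-0.022,1],[-0.527,0.299,0,0,0,-0.028,1],[-0.586,0.41,0,0,0,-0.033,1],[-0.623,0.53,0,0,0,-0.039,1],[-0.637,0.655,0,0,0,-0.045,1],[-0.627,0.78,0,0,0,-0.05,1],[-0.594,0.901,0,0,0,-0.056,1]]]
# th 715.5 psi 175.1 max 0.901 next 0.910
```

Emit:
{"method": "carry_out", "body": {"deltas": [[[0.022,-0.124,0,0,0,0,1],[0.021,-0.249,0,0,0,0,1],[-0.005,-0.372,0,0,0,0,1],[-0.052,-0.488,0,0,0,0,1],[-0.121,-0.593,0,0,0,0,1],[-0.208,-0.684,0,0,0,0,1],[-0.311,-0.756,0,0,0,0,1],[-0.425,-0.808,0,0,0,0,1],[-0.547,-0.837,0,0,0,0,1],[-0.672,-0.844,0,0,0,0,1]]]}}

```text
time_s: 8.73
position: [0.4958, -0.1554, 0.1085]
tcp_rot: [[-0.904, 0.427, 0.002], [0.427, 0.904, 0.002], [-0.001, 0.003, -1.0]]
force: [3.1, 8.0, 0.1]
opening: 0.242
grasp_force: 30.0
```

```bash
python3 see.py
```

```text
t 8.733 pan 145.9 (array([ 0.0116, -0.0038]), 397, array([0.0506, 0.0827])) F [3.1455 8.0485 0.106 ] [ 0.4958 -0.1554  0.1085]
mean rpm 12.47 over 0.93 s
```

Emit:
{"method": "carry_out", "body": {"deltas": [[[-0.125,0.018,0,0,0,-0.006,1],[-0.243,0.058,0,0,0,-0.011,1],[-0.352,0.12,0,0,0,-0.017,1],[-0.448,0.202,0,0,0,-0.022,1],[-0.527,0.299,0,0,0,-0.028,1],[-0.586,0.41,0,0,0,-0.033,1],[-0.623,0.53,0,0,0,-0.039,1],[-0.637,0.655,0,0,0,-0.045,1],[-0.627,0.78,0,0,0,-0.05,1],[-0.594,0.901,0,0,0,-0.056,1]]]}}

```text
time_s: 9.62
position: [0.6302, -0.0686, 0.1084]
tcp_rot: [[-0.996, 0.084, -0.007], [0.084, 0.996, 0.002], [0.007, 0.001, -1.0]]
force: [-8.0, 0.4, 6.8]
opening: 0.244
grasp_force: 30.0
```

```bash
python3 see.py
```

```text
[(72.3, 66), (61.4, 10)]
t 9.617 pan 72.3 (array([-0.0246, -0.0167]), 66, array([0.0238, 0.0513])) F [-7.9501  0.439   6.8386] [ 0.6302 -0.0686  0.1084]
mean rpm 54.03 over 0.88 s
```

```bash
python3 - <<'E'
from h import *
json.dump(json.load(open("log.json"))[:-1],open("log.json","w"))
crank([13.2]*10,124)
crank([12.4]*10,124)
E
```

```text
Traceback (most recent call last):
  File "h.py", line 49, in crank
    d=plan(pts,s["psi"]+np.arange(1,11)/10*(psi-s["psi"]),claw)
  File "h.py", line 17, in plan
    assert abs(d).max()<=1,abs(d).max()
           ^^^^^^^^^^^^^^^
AssertionError: 1.116
```

```bash
sed -i 's/max(.95,e.min()+.005)/max(.85,e.min()+.02)/' h.py; python3 - <<'E'
from h import *
a=max(x for x in np.arange(9,14,.1) if ex(355.5+x*np.arange(11),175.1)<.99);print(a)
crank([a]*10,130)
crank([12.8]*10,130)
E
```

```text
11.79999999999999
[[[0.015,0.136,0,0,0,0.011,1],[0.057,0.266,0,0,0,0.022,1],[0.126,0.385,0,0,0,0.033,1],[0.217,0.487,0,0,0,0.045,1],[0.327,0.569,0,0,0,0.056,1],[0.452,0.626,0,0,0,0.067,1],[0.585,0.657,0,0,0,0.078,1],[0.722,0.659,0,0,0,0.089,1],[0.857,0.634,0,0,0,0.1,1],[0.984,0.581,0,0,0,0.111,1]]]
# th 833.5 psi 135.1 max 0.984 next 0.909
[[[0.039,-0.143,0,0,0,-0.01,1],[0.045,-0.292,0,0,0,-0.019,1],[0.018,-0.438,0,0,0,-0.029,1],[-0.04,-0.574,0,0,0,-0.039,1],[-0.128,-0.695,0,0,0,-0.048,1],[-0.239,-0.793,0,0,0,-0.058,1],[-0.37,-0.863,0,0,0,-0.068,1],[-0.513,-0.903,0,0,0,-0.078,1],[-0.662,-0.911,0,0,0,-0.087,1],[-0.808,-0.885,0,0,0,-0.097,1]]]
# th 961.5 psi 170.0 max 0.911 next 0.877
```

Emit:
{"method": "carry_out", "body": {"deltas": [[[0.015,0.136,0,0,0,0.011,1],[0.057,0.266,0,0,0,0.022,1],[0.126,0.385,0,0,0,0.033,1],[0.217,0.487,0,0,0,0.045,1],[0.327,0.569,0,0,0,0.056,1],[0.452,0.626,0,0,0,0.067,1],[0.585,0.657,0,0,0,0.078,1],[0.722,0.659,0,0,0,0.089,1],[0.857,0.634,0,0,0,0.1,1],[0.984,0.581,0,0,0,0.111,1]]]}}

```text
time_s: 10.55
position: [0.4916, 0.0316, 0.1085]
tcp_rot: [[-0.706, 0.708, -0.0], [0.708, 0.706, 0.003], [0.003, 0.002, -1.0]]
force: [-1.5, 2.5, 2.0]
opening: 0.241
grasp_force: 30.0
```

```bash
python3 see.py
```

```text
[(111.7, 101), (111.7, 78)]
t 10.550 pan 111.7 (array([ 0.0208, -0.0065]), 101, array([0.0246, 0.0618])) F [-1.5255  2.5358  1.9896] [0.4916 0.0316 0.1085]
mean rpm 29.89 over 1.82 s
```

Emit:
{"method": "carry_out", "body": {"deltas": [[[0.039,-0.143,0,0,0,-0.01,1],[0.045,-0.292,0,0,0,-0.019,1],[0.018,-0.438,0,0,0,-0.029,1],[-0.04,-0.574,0,0,0,-0.039,1],[-0.128,-0.695,0,0,0,-0.048,1],[-0.239,-0.793,0,0,0,-0.058,1],[-0.37,-0.863,0,0,0,-0.068,1],[-0.513,-0.903,0,0,0,-0.078,1],[-0.662,-0.911,0,0,0,-0.087,1],[-0.808,-0.885,0,0,0,-0.097,1]]]}}

```text
time_s: 11.48
position: [0.4861, -0.152, 0.1086]
tcp_rot: [[-0.985, 0.173, 0.002], [0.173, 0.985, 0.0], [-0.002, 0.001, -1.0]]
force: [3.7, 6.9, -1.6]
opening: 0.243
grasp_force: 30.0
```

```bash
python3 see.py
```

```text
t 11.483 pan 38.1 (array([-0.0075, -0.0048]), 404, array([0.0518, 0.0837])) F [ 3.6897  6.9496 -1.5738] [ 0.4861 -0.152   0.1086]
mean rpm 51.14 over 0.93 s
```

```bash
sed -i 's/^if A\[0\].*$//' see.py; cat > fit.py <<'E'
from fwd import *
import numpy as np
from scipy.optimize import least_squares
def call(d,pause): return ([(1/12,np.radians(x)*12) for x in d],pause)
H=[call([2,4,6,8,9]+[9.5]*5,.05),call([9.7]*10,.05),call([9.7]*10,.1),call([10.8]*10,.05),call([10.8]*10,.1),call([11.8]*10,.1),call([12.8]*10,.05)]
OBS={2:76+50,3:145.9+50,6:398.1+50}
def run(k,J,c=.036,H=H):
    w=th=0;O=[]
    for r,p in H:
        w,t=sim(w,r,k,J,c);th+=t;O.append((np.degrees(th),w*9.549));w,t=sim(w,[(p,0)],k,J,c);th+=t
    return O,w,th
def fit(OBS=OBS,H=H):
    f=lambda x:[(run(*x,H=H)[0][i][0]-v)/3 for i,v in OBS.items()]+[(x[1]-.035)/.008,(x[2]-.036)/.003]
    return least_squares(f,[.7,.035,.036],diff_step=.03).x
if __name__=="__main__":
    x=fit();O,w,th=run(*x);print(x);print([(round(a),round(b,1)) for a,b in O])
    for rate in(11.5,12,12.4,12.8,13.2): print(rate,[round(sim(w,([(1/12,np.radians(rate)*12)]*10+[(.05,0)])*n,*x)[0]*9.55,1) for n in(1,2,4,8)])
E
python3 fit.py
```

```text
[0.52152154 0.0358624  0.035913  ]
[(15, np.float64(6.9)), (63, np.float64(11.1)), (125, np.float64(12.7)), (197, np.float64(14.2)), (273, np.float64(15.1)), (357, np.float64(16.2)), (448, np.float64(17.7))]
11.5 [np.float64(16.1), np.float64(15.9), np.float64(15.8), np.float64(15.8)]
12 [np.float64(16.6), np.float64(16.7), np.float64(16.7), np.float64(16.7)]
12.4 [np.float64(17.0), np.float64(17.2), np.float64(17.3), np.float64(17.4)]
12.8 [np.float64(17.5), np.float64(17.8), np.float64(18.0), np.float64(18.0)]
13.2 [np.float64(17.9), np.float64(18.4), np.float64(18.7), np.float64(18.7)]
```

```bash
python3 - <<'E'
from h import *
for i in range(3): crank([11.4]*10,116)
E
```

```text
[[[-0.129,-0.029,0,0,0,-0.004,1],[-0.262,-0.033,0,0,0,-0.008,1],[-0.392,-0.01,0,0,0,-0.012,1],[-0.515,0.038,0,0,0,-0.017,1],[-0.627,0.11,0,0,0,-0.021,1],[-0.722,0.202,0,0,0,-0.025,1],[-0.797,0.312,0,0,0,-0.029,1],[-0.848,0.433,0,0,0,-0.033,1],[-0.875,0.563,0,0,0,-0.037,1],[-0.876,0.696,0,0,0,-0.042,1]]]
# th 1075.5 psi 185.2 max 0.876 next 0.845
[[[-0.009,0.132,0,0,0,-0.007,1],[0.008,0.263,0,0,0,-0.014,1],[0.051,0.388,0,0,0,-0.021,1],[0.118,0.503,0,0,0,-0.028,1],[0.206,0.602,0,0,0,-0.035,1],[0.312,0.681,0,0,0,-0.041,1],[0.431,0.739,0,0,0,-0.048,1],[0.56,0.771,0,0,0,-0.055,1],[0.692,0.777,0,0,0,-0.062,1],[0.823,0.757,0,0,0,-0.069,1]]]
# th 1189.5 psi 210.0 max 0.823 next 0.834
[[[0.132,0.011,0,0,0,0.017,1],[0.263,-0.004,0,0,0,0.033,1],[0.389,-0.045,0,0,0,0.05,1],[0.504,-0.11,0,0,0,0.067,1],[0.605,-0.196,0,0,0,0.083,1],[0.686,-0.301,0,0,0,0.1,1],[0.745,-0.42,0,0,0,0.117,1],[0.779,-0.547,0,0,0,0.133,1],[0.787,-0.68,0,0,0,0.15,1],[0.769,-0.811,0,0,0,0.167,1]]]
# th 1303.5 psi 149.9 max 0.811 next 0.854
```

Emit:
{"method": "carry_out", "body": {"deltas": [[[-0.129,-0.029,0,0,0,-0.004,1],[-0.262,-0.033,0,0,0,-0.008,1],[-0.392,-0.01,0,0,0,-0.012,1],[-0.515,0.038,0,0,0,-0.017,1],[-0.627,0.11,0,0,0,-0.021,1],[-0.722,0.202,0,0,0,-0.025,1],[-0.797,0.312,0,0,0,-0.029,1],[-0.848,0.433,0,0,0,-0.033,1],[-0.875,0.563,0,0,0,-0.037,1],[-0.876,0.696,0,0,0,-0.042,1]]]}}

```text
time_s: 12.37
position: [0.6302, -0.0686, 0.1084]
tcp_rot: [[-0.996, -0.092, -0.007], [-0.092, 0.996, 0.001], [0.007, 0.002, -1.0]]
force: [-9.6, 1.2, 6.1]
opening: 0.243
grasp_force: 30.0
```

Emit:
{"method": "carry_out", "body": {"deltas": [[[-0.009,0.132,0,0,0,-0.007,1],[0.008,0.263,0,0,0,-0.014,1],[0.051,0.388,0,0,0,-0.021,1],[0.118,0.503,0,0,0,-0.028,1],[0.206,0.602,0,0,0,-0.035,1],[0.312,0.681,0,0,0,-0.041,1],[0.431,0.739,0,0,0,-0.048,1],[0.56,0.771,0,0,0,-0.055,1],[0.692,0.777,0,0,0,-0.062,1],[0.823,0.757,0,0,0,-0.069,1]]]}}

```text
time_s: 13.2
position: [0.4997, 0.0318, 0.1086]
tcp_rot: [[-0.864, -0.503, 0.003], [-0.503, 0.864, -0.001], [-0.002, -0.002, -1.0]]
force: [1.5, -4.4, -1.8]
opening: 0.244
grasp_force: 30.0
```

Emit:
{"method": "carry_out", "body": {"deltas": [[[0.132,0.011,0,0,0,0.017,1],[0.263,-0.004,0,0,0,0.033,1],[0.389,-0.045,0,0,0,0.05,1],[0.504,-0.11,0,0,0,0.067,1],[0.605,-0.196,0,0,0,0.083,1],[0.686,-0.301,0,0,0,0.1,1],[0.745,-0.42,0,0,0,0.117,1],[0.779,-0.547,0,0,0,0.133,1],[0.787,-0.68,0,0,0,0.15,1],[0.769,-0.811,0,0,0,0.167,1]]]}}

```text
time_s: 14.03
position: [0.4605, -0.1328, 0.1086]
tcp_rot: [[-0.862, 0.508, 0.001], [0.508, 0.862, -0.0], [-0.001, 0.0, -1.0]]
force: [4.0, 4.5, -2.5]
opening: 0.241
grasp_force: 30.0
```

```bash
python3 see.py; python3 - <<'E'
from h import *
for i in range(3): crank([11.3]*10,115)
E
```

```text
t 14.033 pan -55.8 (array([-0.0054,  0.0111]), 394, array([0.0514, 0.0832])) F [ 4.0168  4.4562 -2.5   ] [ 0.4605 -0.1328  0.1086]
mean rpm 17.40 over 2.55 s
[[[-0.129,-0.025,0,0,0,-0.004,1],[-0.26,-0.023,0,0,0,-0.008,1],[-0.388,0.004,0,0,0,-0.013,1],[-0.509,0.055,0,0,0,-0.017,1],[-0.617,0.13,0,0,0,-0.021,1],[-0.709,0.224,0,0,0,-0.025,1],[-0.78,0.334,0,0,0,-0.029,1],[-0.829,0.456,0,0,0,-0.034,1],[-0.852,0.585,0,0,0,-0.038,1],[-0.85,0.716,0,0,0,-0.042,1]]]
# th 1416.5 psi 165.0 max 0.852 next 0.849
[[[-0.006,0.131,0,0,0,-0.007,1],[0.013,0.261,0,0,0,-0.014,1],[0.057,0.385,0,0,0,-0.021,1],[0.125,0.497,0,0,0,-0.028,1],[0.213,0.594,0,0,0,-0.035,1],[0.319,0.672,0,0,0,-0.042,1],[0.438,0.728,0,0,0,-0.049,1],[0.565,0.759,0,0,0,-0.056,1],[0.697,0.764,0,0,0,-0.063,1],[0.826,0.744,0,0,0,-0.069,1]]]
# th 1529.5 psi 189.8 max 0.826 next 0.825
[[[0.131,0.011,0,0,0,-0.006,1],[0.261,-0.004,0,0,0,-0.011,1],[0.386,-0.044,0,0,0,-0.017,1],[0.501,-0.108,0,0,0,-0.022,1],[0.601,-0.194,0,0,0,-0.028,1],[0.682,-0.297,0,0,0,-0.034,1],[0.741,-0.414,0,0,0,-0.039,1],[0.776,-0.54,0,0,0,-0.045,1],[0.786,-0.671,0,0,0,-0.05,1],[0.77,-0.802,0,0,0,-0.056,1]]]
# th 1642.5 psi 210.0 max 0.802 next 0.861
```

Emit:
{"method": "carry_out", "body": {"deltas": [[[-0.129,-0.025,0,0,0,-0.004,1],[-0.26,-0.023,0,0,0,-0.008,1],[-0.388,0.004,0,0,0,-0.013,1],[-0.509,0.055,0,0,0,-0.017,1],[-0.617,0.13,0,0,0,-0.021,1],[-0.709,0.224,0,0,0,-0.025,1],[-0.78,0.334,0,0,0,-0.029,1],[-0.829,0.456,0,0,0,-0.034,1],[-0.852,0.585,0,0,0,-0.038,1],[-0.85,0.716,0,0,0,-0.042,1]]]}}

```text
time_s: 14.92
position: [0.6228, -0.1001, 0.1084]
tcp_rot: [[-0.967, 0.257, -0.006], [0.257, 0.967, 0.003], [0.006, 0.001, -1.0]]
force: [-7.3, 3.1, 7.0]
opening: 0.244
grasp_force: 30.0
```

Emit:
{"method": "carry_out", "body": {"deltas": [[[-0.006,0.131,0,0,0,-0.007,1],[0.013,0.261,0,0,0,-0.014,1],[0.057,0.385,0,0,0,-0.021,1],[0.125,0.497,0,0,0,-0.028,1],[0.213,0.594,0,0,0,-0.035,1],[0.319,0.672,0,0,0,-0.042,1],[0.438,0.728,0,0,0,-0.049,1],[0.565,0.759,0,0,0,-0.056,1],[0.697,0.764,0,0,0,-0.063,1],[0.826,0.744,0,0,0,-0.069,1]]]}}

```text
time_s: 15.75
position: [0.5335, 0.0375, 0.1086]
tcp_rot: [[-0.984, -0.176, 0.002], [-0.176, 0.984, -0.002], [-0.001, -0.002, -1.0]]
force: [1.2, -5.5, -1.0]
opening: 0.242
grasp_force: 30.0
```

Emit:
{"method": "carry_out", "body": {"deltas": [[[0.131,0.011,0,0,0,-0.006,1],[0.261,-0.004,0,0,0,-0.011,1],[0.386,-0.044,0,0,0,-0.017,1],[0.501,-0.108,0,0,0,-0.022,1],[0.601,-0.194,0,0,0,-0.028,1],[0.682,-0.297,0,0,0,-0.034,1],[0.741,-0.414,0,0,0,-0.039,1],[0.776,-0.54,0,0,0,-0.045,1],[0.786,-0.671,0,0,0,-0.05,1],[0.77,-0.802,0,0,0,-0.056,1]]]}}

```text
time_s: 16.58
position: [0.4376, -0.1009, 0.1085]
tcp_rot: [[-0.864, -0.503, -0.005], [-0.503, 0.864, 0.001], [0.004, 0.003, -1.0]]
force: [-3.4, -0.7, 4.1]
opening: 0.243
grasp_force: 30.0
```

```bash
python3 see.py; python3 - <<'E'
from h import *
for i in range(3): crank([11.3]*10,115)
E
```

```text
t 16.583 pan -154.6 (array([0.0108, 0.0067]), 410, array([0.0518, 0.0841])) F [-3.3956 -0.7402  4.0669] [ 0.4376 -0.1009  0.1085]
mean rpm 17.07 over 2.55 s
[[[0.004,-0.131,0,0,0,0.017,1],[-0.017,-0.26,0,0,0,0.033,1],[-0.064,-0.383,0,0,0,0.05,1],[-0.133,-0.494,0,0,0,0.067,1],[-0.223,-0.59,0,0,0,0.083,1],[-0.331,-0.666,0,0,0,0.1,1],[-0.45,-0.719,0,0,0,0.117,1],[-0.578,-0.748,0,0,0,0.133,1],[-0.71,-0.751,0,0,0,0.15,1],[-0.839,-0.729,0,0,0,0.167,1]]]
# th 1755.5 psi 149.9 max 0.839 next 0.832
[[[-0.02,0.13,0,0,0,-0.006,1],[-0.014,0.261,0,0,0,-0.011,1],[0.017,0.388,0,0,0,-0.017,1],[0.073,0.507,0,0,0,-0.022,1],[0.151,0.613,0,0,0,-0.028,1],[0.249,0.701,0,0,0,-0.034,1],[0.361,0.768,0,0,0,-0.039,1],[0.485,0.812,0,0,0,-0.045,1],[0.615,0.831,0,0,0,-0.05,1],[0.746,0.825,0,0,0,-0.056,1]]]
# th 1868.5 psi 170.0 max 0.831 next 0.808
[[[0.13,0.013,0,0,0,-0.006,1],[0.261,0.001,0,0,0,-0.011,1],[0.387,-0.037,0,0,0,-0.017,1],[0.503,-0.099,0,0,0,-0.022,1],[0.604,-0.182,0,0,0,-0.028,1],[0.688,-0.283,0,0,0,-0.033,1],[0.749,-0.399,0,0,0,-0.039,1],[0.787,-0.525,0,0,0,-0.044,1],[0.8,-0.655,0,0,0,-0.05,1],[0.787,-0.786,0,0,0,-0.055,1]]]
# th 1981.5 psi 189.8 max 0.800 next 0.851
```

Emit:
{"method": "carry_out", "body": {"deltas": [[[0.004,-0.131,0,0,0,0.017,1],[-0.017,-0.26,0,0,0,0.033,1],[-0.064,-0.383,0,0,0,0.05,1],[-0.133,-0.494,0,0,0,0.067,1],[-0.223,-0.59,0,0,0,0.083,1],[-0.331,-0.666,0,0,0,0.1,1],[-0.45,-0.719,0,0,0,0.117,1],[-0.578,-0.748,0,0,0,0.133,1],[-0.71,-0.751,0,0,0,0.15,1],[-0.839,-0.729,0,0,0,0.167,1]]]}}

```text
time_s: 17.47
position: [0.6031, -0.1301, 0.1084]
tcp_rot: [[-0.862, 0.506, -0.004], [0.506, 0.862, 0.004], [0.006, 0.001, -1.0]]
force: [-5.7, 4.9, 7.4]
opening: 0.24
grasp_force: 30.0
```

Emit:
{"method": "carry_out", "body": {"deltas": [[[-0.02,0.13,0,0,0,-0.006,1],[-0.014,0.261,0,0,0,-0.011,1],[0.017,0.388,0,0,0,-0.017,1],[0.073,0.507,0,0,0,-0.022,1],[0.151,0.613,0,0,0,-0.028,1],[0.249,0.701,0,0,0,-0.034,1],[0.361,0.768,0,0,0,-0.039,1],[0.485,0.812,0,0,0,-0.045,1],[0.615,0.831,0,0,0,-0.05,1],[0.746,0.825,0,0,0,-0.056,1]]]}}

```text
time_s: 18.3
position: [0.5687, 0.0308, 0.1085]
tcp_rot: [[-0.986, 0.168, 0.0], [0.168, 0.986, -0.002], [-0.0, -0.002, -1.0]]
force: [-2.5, -6.0, 0.9]
opening: 0.246
grasp_force: 30.0
```

Emit:
{"method": "carry_out", "body": {"deltas": [[[0.13,0.013,0,0,0,-0.006,1],[0.261,0.001,0,0,0,-0.011,1],[0.387,-0.037,0,0,0,-0.017,1],[0.503,-0.099,0,0,0,-0.022,1],[0.604,-0.182,0,0,0,-0.028,1],[0.688,-0.283,0,0,0,-0.033,1],[0.749,-0.399,0,0,0,-0.039,1],[0.787,-0.525,0,0,0,-0.044,1],[0.8,-0.655,0,0,0,-0.05,1],[0.787,-0.786,0,0,0,-0.055,1]]]}}

```text
time_s: 19.13
position: [0.43, -0.0646, 0.1085]
tcp_rot: [[-0.985, -0.175, -0.004], [-0.175, 0.985, 0.001], [0.004, 0.002, -1.0]]
force: [-1.8, 1.2, 4.2]
opening: 0.242
grasp_force: 30.0
```

```bash
python3 see.py; cat >> fit.py <<'E'
H+=[call([11.4]*10,0)]*2+[call([11.4]*10,.05)]+([call([11.3]*10,0)]*2+[call([11.3]*10,.05)])*2
OBS.update({9:448+266.1,12:448+266.1+261.2})
E
python3 - <<'E'
from fit import *
import json
L=json.load(open("log.json"));OBS[15]=OBS[12]+(L[-1][1]-L[-2][1])%360
x=fit(OBS,H);O,w,th=run(*x,H=H);print(x,w*9.55,[(i,round(O[i][0]-v,1)) for i,v in OBS.items()])
w,t=sim(w,[(1/12,0)]*40,*x);print("stop angle if held",np.degrees(t))
E
```

```text
t 19.133 pan 107.0 (array([ 0.0038, -0.0085]), 413, array([0.0517, 0.0847])) F [-1.8126  1.2013  4.183 ] [ 0.43   -0.0646  0.1085]
mean rpm 17.10 over 2.55 s
[0.51193949 0.0363844  0.03586698] 16.175615274195525 [(2, np.float64(-1.1)), (3, np.float64(1.1)), (6, np.float64(0.3)), (9, np.float64(-0.5)), (12, np.float64(0.4)), (15, np.float64(-0.2))]
stop angle if held 56.63774890270501
```

```bash
python3 - <<'E'
from h import *
for i in range(3): crank([11]*10,112)
E
```

```text
[[[0.006,-0.128,0,0,0,-0.006,1],[-0.012,-0.254,0,0,0,-0.011,1],[-0.054,-0.375,0,0,0,-0.017,1],[-0.118,-0.486,0,0,0,-0.022,1],[-0.202,-0.582,0,0,0,-0.028,1],[-0.303,-0.66,0,0,0,-0.034,1],[-0.417,-0.718,0,0,0,-0.039,1],[-0.54,-0.753,0,0,0,-0.045,1],[-0.668,-0.763,0,0,0,-0.05,1],[-0.795,-0.75,0,0,0,-0.056,1]]]
# th 2091.5 psi 210.0 max 0.795 next 0.815
[[[-0.127,-0.006,0,0,0,0.017,1],[-0.254,0.011,0,0,0,0.033,1],[-0.375,0.053,0,0,0,0.05,1],[-0.485,0.117,0,0,0,0.067,1],[-0.582,0.201,0,0,0,0.083,1],[-0.661,0.301,0,0,0,0.1,1],[-0.719,0.415,0,0,0,0.117,1],[-0.754,0.538,0,0,0,0.133,1],[-0.765,0.665,0,0,0,0.15,1],[-0.752,0.793,0,0,0,0.167,1]]]
# th 2201.5 psi 149.9 max 0.793 next 0.876
[[[0.124,0.028,0,0,0,-0.003,1],[0.252,0.032,0,0,0,-0.006,1],[0.378,0.012,0,0,0,-0.008,1],[0.498,-0.032,0,0,0,-0.011,1],[0.608,-0.098,0,0,0,-0.014,1],[0.702,-0.184,0,0,0,-0.017,1],[0.779,-0.286,0,0,0,-0.02,1],[0.835,-0.401,0,0,0,-0.022,1],[0.868,-0.525,0,0,0,-0.025,1],[0.876,-0.652,0,0,0,-0.028,1]]]
# th 2311.5 psi 160.0 max 0.876 next 0.815
```

Emit:
{"method": "carry_out", "body": {"deltas": [[[0.006,-0.128,0,0,0,-0.006,1],[-0.012,-0.254,0,0,0,-0.011,1],[-0.054,-0.375,0,0,0,-0.017,1],[-0.118,-0.486,0,0,0,-0.022,1],[-0.202,-0.582,0,0,0,-0.028,1],[-0.303,-0.66,0,0,0,-0.034,1],[-0.417,-0.718,0,0,0,-0.039,1],[-0.54,-0.753,0,0,0,-0.045,1],[-0.668,-0.763,0,0,0,-0.05,1],[-0.795,-0.75,0,0,0,-0.056,1]]]}}

```text
time_s: 20.02
position: [0.5705, -0.1553, 0.1085]
tcp_rot: [[-0.866, -0.501, 0.0], [-0.501, 0.866, 0.001], [-0.001, 0.001, -1.0]]
force: [-1.9, 4.0, 2.9]
opening: 0.242
grasp_force: 30.0
```

Emit:
{"method": "carry_out", "body": {"deltas": [[[-0.127,-0.006,0,0,0,0.017,1],[-0.254,0.011,0,0,0,0.033,1],[-0.375,0.053,0,0,0,0.05,1],[-0.485,0.117,0,0,0,0.067,1],[-0.582,0.201,0,0,0,0.083,1],[-0.661,0.301,0,0,0,0.1,1],[-0.719,0.415,0,0,0,0.117,1],[-0.754,0.538,0,0,0,0.133,1],[-0.765,0.665,0,0,0,0.15,1],[-0.752,0.793,0,0,0,0.167,1]]]}}

```text
time_s: 20.85
position: [0.6064, 0.0045, 0.1085]
tcp_rot: [[-0.864, 0.504, -0.002], [0.504, 0.864, -0.002], [0.001, -0.003, -1.0]]
force: [-4.5, -3.8, 2.9]
opening: 0.246
grasp_force: 30.0
```

Emit:
{"method": "carry_out", "body": {"deltas": [[[0.124,0.028,0,0,0,-0.003,1],[0.252,0.032,0,0,0,-0.006,1],[0.378,0.012,0,0,0,-0.008,1],[0.498,-0.032,0,0,0,-0.011,1],[0.608,-0.098,0,0,0,-0.014,1],[0.702,-0.184,0,0,0,-0.017,1],[0.779,-0.286,0,0,0,-0.02,1],[0.835,-0.401,0,0,0,-0.022,1],[0.868,-0.525,0,0,0,-0.025,1],[0.876,-0.652,0,0,0,-0.028,1]]]}}

```text
time_s: 21.68
position: [0.4423, -0.0135, 0.1085]
tcp_rot: [[-0.941, 0.34, -0.003], [0.34, 0.941, 0.002], [0.003, 0.0, -1.0]]
force: [-2.4, 0.8, 2.7]
opening: 0.242
grasp_force: 30.0
```

```bash
python3 see.py; cat >> fit.py <<'E'
H+=[call([11.3]*10,0)]*2+[call([11.3]*10,.05)]+[call([11]*10,0)]*2+[call([11]*10,.05)]
H=H[:19];X=(.512,.0364,.0359)
E
python3 - <<'E'
from fit import *
import json
L=json.load(open("log.json"));assert len(H)==19
O,w,th=run(*X,H=H);print("model adv",O[18][0]-O[15][0],"meas",(L[-1][1]-L[-2][1])%360,"rpm now",w*9.55)
p=L[-1][1]+np.degrees(th)-O[18][0];print("pan now",p)
for a in(4,5,6,7,8,9,10): 
    r=[a]*7+[a*.75,a*.5,a*.25];w2,t=sim(w,[(1/12,np.radians(y)*12) for y in r]+[(3,0)],*X);print(a,sum(r),"stop",p+np.degrees(t))
E
```

```text
t 21.683 pan 10.1 (array([-0.0007,  0.0002]), 329, array([0.048 , 0.0743])) F [-2.3832  0.8012  2.6884] [ 0.4423 -0.0135  0.1085]
mean rpm 17.20 over 2.55 s
model adv 261.0964098164252 meas 263.1136684261931 rpm now 16.17847235530273
pan now 15.132456070571152
4 34.0 stop 96.2890120964622
5 42.5 stop 102.75703794858767
6 51.0 stop 109.32289313180614
7 59.5 stop 115.97416612716842
8 68.0 stop 122.70059152621589
9 76.5 stop 129.49366955299638
10 85.0 stop 136.34631254693153
```

```bash
python3 - <<'E'
from h import *
a=9.7;crank([a]*7+[a*.75,a*.5,a*.25],60)
E
```

```text
[[[0.008,-0.112,0,0,0,0,1],[-0.004,-0.225,0,0,0,0,1],[-0.035,-0.333,0,0,0,0,1],[-0.084,-0.435,0,0,0,0,1],[-0.149,-0.527,0,0,0,0,1],[-0.228,-0.607,0,0,0,0,1],[-0.32,-0.672,0,0,0,0,1],[-0.395,-0.71,0,0,0,0,1],[-0.448,-0.73,0,0,0,0,1],[-0.475,-0.739,0,0,0,0,1]]]
# th 2393.9 psi 160.0 max 0.739 next 0.647
```

Emit:
{"method": "carry_out", "body": {"deltas": [[[0.008,-0.112,0,0,0,0,1],[-0.004,-0.225,0,0,0,0,1],[-0.035,-0.333,0,0,0,0,1],[-0.084,-0.435,0,0,0,0,1],[-0.149,-0.527,0,0,0,0,1],[-0.228,-0.607,0,0,0,0,1],[-0.32,-0.672,0,0,0,0,1],[-0.395,-0.71,0,0,0,0,1],[-0.448,-0.73,0,0,0,0,1],[-0.475,-0.739,0,0,0,0,1]]]}}

```text
time_s: 22.57
position: [0.4754, -0.1449, 0.1086]
tcp_rot: [[-0.939, 0.343, 0.002], [0.343, 0.939, -0.002], [-0.003, -0.001, -1.0]]
force: [-0.8, -2.5, 2.6]
opening: 0.244
grasp_force: 30.0
```

Emit:
{"method": "carry_out", "body": {"deltas": [[[0,0,0,0,0,0,1],[0,0,0,0,0,0,1],[0,0,0,0,0,0,1],[0,0,0,0,0,0,1],[0,0,0,0,0,0,1],[0,0,0,0,0,0,1],[0,0,0,0,0,0,1],[0,0,0,0,0,0,1],[0,0,0,0,0,0,1],[0,0,0,0,0,0,1]]]}}

```text
time_s: 23.4
position: [0.4725, -0.1428, 0.1086]
tcp_rot: [[-0.94, 0.342, -0.001], [0.342, 0.94, -0.0], [0.001, -0.0, -1.0]]
force: [-3.7, -4.0, 2.5]
opening: 0.241
grasp_force: 30.0
```

Emit:
{"method": "carry_out", "body": {"deltas": [[[0,0,0,0,0,0,1],[0,0,0,0,0,0,1],[0,0,0,0,0,0,1],[0,0,0,0,0,0,1],[0,0,0,0,0,0,1],[0,0,0,0,0,0,1],[0,0,0,0,0,0,1],[0,0,0,0,0,0,1],[0,0,0,0,0,0,1],[0,0,0,0,0,0,1]]]}}

```text
time_s: 24.23
position: [0.4725, -0.1428, 0.1086]
tcp_rot: [[-0.94, 0.342, -0.001], [0.342, 0.94, 0.0], [0.001, -0.0, -1.0]]
force: [-2.8, -3.7, 1.1]
opening: 0.243
grasp_force: 30.0
```

```bash
python3 see.py; python3 - <<'E'
from h import *
f=capture("scene")[:,:,::-1];print(pan(f));cv2.imwrite("pics/c0.png",f)
cv2.imwrite("pics/c.png",cv2.resize(f[140:240,235:345],None,fx=6,fy=6,interpolation=cv2.INTER_CUBIC)[:,:])
E
```

```text
t 24.233 pan 134.9 (array([ 0.009 , -0.0058]), 411, array([0.051 , 0.0848])) F [-2.8395 -3.7386  1.1312] [ 0.4725 -0.1428  0.1086]
mean rpm 8.16 over 2.55 s
(np.float64(135.17760613017984), array([ 0.009 , -0.0057]), 411, array([0.0511, 0.0845]))
```

View pics/c.png

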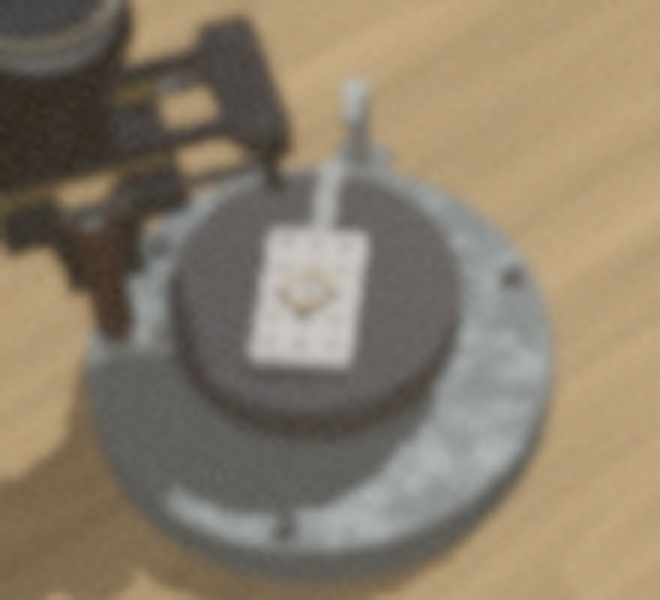

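The pan is at rest with its lug pointing up at the post (crop: post top (356,85), rib (328,195)); measured 135°, post ≈134–135°. Refining the post angle.

```bash
python3 - <<'E'
from h import *
L={"scene0":-50.05,"c0":135.1}
A=np.array([.5324,-.0606])
f=cv2.imread("pics/c0.png").astype(float)
b=f[...,0]-.5*f[...,2]   # grey vs wood
for r in range(152,166):
    row=b[r,284:306];w=np.clip(row-np.median(b[145:152,284:306])-12,0,None)
    print(r,row.astype(int),"c %.2f"%((w*np.arange(284,306)).sum()/max(w.sum(),1e-6)))
for th in(131,133,135,137):
    d=np.array([np.cos(np.radians(th)),np.sin(np.radians(th))])*.142
    print(th,"top",proj("scene",[*(A+d),.073]),"mid",proj("scene",[*(A+d),.05]),"low",proj("scene",[*(A+d),.02]))
# tongue in the top view: grey pixels beyond the drum, at tongue height ~0..34 mm
g=cv2.imread("pics/top0.png").astype(float);b=g[...,0]-.5*g[...,2]
vs,us=np.nonzero((b>35));q=np.array([ray("top",u,v,.01)[:2] for u,v in zip(us,vs) if 285<u<330 and 235<v<275])
for AA in([.5305,-.0635],[.532,-.062]):
    e=q-AA;R=np.hypot(*e.T);e=e[(R>.13)&(R<.17)];print(len(e),np.degrees(np.arctan2(*e.mean(0)[::-1])),np.hypot(*e.mean(0)))
E
```

```text
152 [32 32 33 33 32 32 33 35 41 45 48 43 39 33 30 29 30 28 30 27 26 26] c 293.75
153 [33 32 33 32 31 31 35 42 54 67 70 64 49 35 32 28 28 26 27 28 29 28] c 293.85
154 [32 32 30 31 30 32 35 49 65 80 81 74 54 37 29 29 29 25 28 28 30 28] c 293.69
155 [31 31 30 31 30 30 33 46 67 81 82 72 53 36 28 25 28 27 27 29 30 30] c 293.68
156 [29 30 30 31 29 29 32 45 65 78 78 66 47 31 29 29 28 31 28 31 30 28] c 293.54
157 [28 31 30 33 29 30 33 43 64 76 74 62 42 30 30 28 30 29 28 30 30 29] c 293.46
158 [28 29 27 31 30 32 32 43 61 73 72 57 38 33 29 28 30 29 30 29 29 29] c 293.43
159 [27 31 29 30 29 28 31 40 55 66 65 53 40 33 30 30 28 28 28 27 29 31] c 293.45
160 [25 30 30 30 27 29 30 34 44 56 57 48 40 33 31 31 28 28 29 30 31 30] c 293.71
161 [27 29 28 27 28 29 30 29 34 45 48 43 41 33 30 28 30 29 31 30 27 29] c 293.77
162 [25 28 25 28 28 29 30 32 37 42 47 46 40 36 33 29 29 30 30 30 30 30] c 294.38
163 [22 26 28 28 28 30 32 37 41 45 47 47 45 43 40 35 34 31 28 27 29 30] c 294.50
164 [23 26 27 28 29 30 35 45 54 52 48 48 51 54 54 47 37 32 28 29 28 29] c 295.24
165 [25 29 29 30 32 34 43 56 60 53 50 50 54 64 63 56 41 31 28 29 29 29] c 295.31
131 top [296.7991 154.8878] mid [297.136 159.5  ] low [297.5611 165.3205]
133 top [295.2773 154.7109] mid [295.6359 159.3242] low [296.0885 165.1461]
135 top [293.7474 154.5751] mid [294.1279 159.1892] low [294.6081 165.0122]
137 top [292.2109 154.4804] mid [292.6134 159.0951] low [293.1213 164.9189]
61 133.26745495916117 0.1417407843006018
60 134.21817694239465 0.14190105070508652
```

Index 134.5±0.7° vs pan 135.0°: aligned. Release and lift straight up.

Emit:
{"method": "carry_out", "body": {"deltas": [[[0,0,0,0,0,0,-0.4],[0,0,0,0,0,0,-0.4],[0,0,0,0,0,0,-0.4],[0,0,0,0,0,0,-0.4],[0,0,0,0,0,0,-0.4],[0,0,0,0,0,0,-0.4],[0,0,0,0,0,0,-0.4],[0,0,0,0,0,0,-0.4],[0,0,0,0,0,0,-0.4],[0,0,0,0,0,0,-0.4]]]}}

```text
time_s: 25.17
position: [0.4732, -0.1431, 0.1086]
tcp_rot: [[-0.939, 0.343, 0.0], [0.343, 0.939, 0.0], [-0.0, 0.0, -1.0]]
force: [0.2, 1.5, 0.4]
opening: 0.697
grasp_force: 0.0
```

Emit:
{"method": "carry_out", "body": {"deltas": [[[0,0,-0.05,0,0,0,-0.4],[0,0,-0.12,0,0,0,-0.4],[0,0,-0.2,0,0,0,-0.4],[0,0,-0.3,0,0,0,-0.4],[0,0,-0.4,0,0,0,-0.4],[0,0,-0.5,0,0,0,-0.4],[0,0,-0.6,0,0,0,-0.4],[0,0,-0.7,0,0,0,-0.4],[0,0,-0.7,0,0,0,-0.4],[0,0,-0.7,0,0,0,-0.4]]]}}

```text
time_s: 26.0
position: [0.4736, -0.1433, 0.2144]
tcp_rot: [[-0.939, 0.343, 0.002], [0.343, 0.939, -0.001], [-0.002, -0.0, -1.0]]
force: [-0.1, 0.2, -0.2]
opening: 0.7
grasp_force: 0.0
```

```bash
python3 see.py; python3 - <<'E'
from h import *
s=telemetry.read_state();print(s["time_s"],s["opening"],s["position"])
f=capture("scene")[:,:,::-1];cv2.imwrite("pics/d.png",f[60:300,140:460]);print(pan(f))
E
```

```text
t 26.000 pan 134.6 (array([ 0.0091, -0.0059]), 413, array([0.0512, 0.0847])) F [-0.0895  0.1574 -0.1652] [ 0.4736 -0.1433  0.2144]
mean rpm -0.03 over 1.77 s
26.05 0.7043984721405966 [ 0.4729 -0.143   0.2136]
(np.float64(134.63079328911294), array([ 0.0091, -0.0059]), 413, array([0.0512, 0.0847]))
```

View pics/d.png

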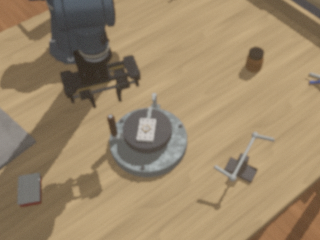

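The gripper is clear of the handle. The pan is at rest with its lug on the post, and the jar (255,58), tin (30,188) and clip stand (235,170) are where they were.

```bash
python3 -c "
from rig import job;print(job.hand_in())"
```

```text
the job is handed in; nothing more can be done
None
```

The job is handed in at about 26 s: camera readings put the pan at about 17 turns a minute for some 10 s (three-call averages 17.1–17.4, never near 25), it stands with its lug within about 1° of the index post, the handle is released, and the jar, tin and clip stand were not touched.

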